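# Pin the mitre-board fence square with its thumbscrew

## Robot

A 6-joint arm with a two-finger parallel gripper is mounted at the origin on the work surface; the furniture and walls round the work are solid. World frame = base frame: x ahead of the robot, y to its left, z up, the work surface at z = 0. Lengths are in m, angles in degrees, forces in N, time in s.
With the tool pointing down it reaches from about 0.35 to 0.975 m from the base axis. Payload 7.1 kg.
Tool frame: the origin (TCP) lies at the very end of the fingers, on their centre line; the grasp point (between the pads) lies 19 mm behind it; z points along the fingers, y is the line along which they close (so a half turn about z gives the same grasp; the last joint's range is limited). The gripper opens to 88 mm and grips with 3 to 60 N. Pads are 20 mm wide; open, the fingers measure 115 mm over their backs; the gripper's body (75 mm by 178 mm) begins 61 mm behind the grasp point.
Start: joints at [65.031, 24.242, 93.386, -0, 62.372, -1.089], TCP at [0.253, 0.571, 0.223] pointing down, gripper open.
Joint ranges: [-172.04, 172.04], [-51.8, 120.97], [4.93, 147.93], [-75.15, 255.16], [6.16, 154.13], [-145.62, 145.62]. Speed limits (degrees/s): [136.94, 136.94, 172.46, 180, 180, 180].

## Interface

Orientations are given as [roll, pitch, yaw] about the fixed x, y, z axes, in that order (R = Rz(yaw) Ry(pitch) Rx(roll)).
In Python, from station import ctrl gives the robot as it stands.
- The arm moves only by the tool move_arm, never from a script. Its argument "targets" is a list of rows, each a list of 7 numbers: the opening, from 0 (shut) to 1 (fully open), then the shift along the tool's x, y, z in m, then the turn, a rotation vector about the tool's x, y, z in degrees. A call has 1 to 10 rows; each row is the pose to reach, as a shift and turn from the pose commanded when the call began, along the tool's axes at that moment; what a row does not reach only later rows make up. A row lasts 1/12 s, in which the tool goes at most 41.7 mm and 7.16 degrees, less where a joint would pass 70% of its speed; a pose out of reach is approached as far as the arm can. A call with a gripper value outside its range is refused whole. The fingers move at their own pace and stop on an object; "grip_force" is the grip in N (left out, the last holds). Time passes only in rows, so rows that repeat a pose let the fingers close. It gives the time, the measured TCP pose, the force, the opening and the grip force at its end, in the units of the state.
- ctrl.read_state(): the state, without advancing time (a new reading comes with each control period).
- ctrl.snapshot(name): name is "scene" or "top" or "wrist"; returns a dict with "frame" (400x640x3 uint8, red, green, blue), "range_z" (400x640 float32, m along the optical axis (not along the pixel's ray), 0 where there is no reading), "fov_y" (degrees; the focal length in pixels is half the picture's height over the tangent of half this angle, whatever the lens; pixels are square), "cx", "cy" (the principal point, pixels), "k1" (the pictures are not rectified: a ray, as slopes to the right and down, at radius r is drawn at 1 + k1 r^2 times it, then the intrinsics apply), "world_to_cam" (4x4, takes a point from world to camera coordinates). Camera axes: x right, y down, z forward; pixel columns grow to the right and rows downward; lengths in m; the calibration is good to about 2 mm. A picture is of the moment at which its call begins.
- ctrl.finish_job(): hands the job in; it is judged then, once.
The state is a dict: "time": time; "qpos": joint angles; "dq": joint speeds; "joint_torque": joint torques, N m; "position": TCP position; "tool_rot": TCP orientation; "force": force on the tool from outside, world axes, zero at the start; "moment": the same for the moment, N m; "width": opening from 0.0 (shut) to 1.0 (fully open); "grasp_force": force on a finger pad.
Only numpy, scipy, OpenCV 4.12 (cv2) and the standard library are available. Lean on these libraries where they do the work, as an engineer would, in place of code of your own. Each camera call takes 0.05 s, during which the arm holds its last target. There are 200 camera calls.

## Task

Swing the fence of the sloping mitre board down until it lies square across the board, its hole exactly over the lowest of the board's three index holes, and lock it there with the long thumbscrew, pushed through both parts until its collar sits on the fence. The long thumbscrew stands in the back row of the wooden caddy, behind the canister or the jar: lift that one out of the way and finish with both standing upright in their own places in the caddy again. Leave the short thumbscrew in its socket, and the polish tin and sanding block where they are.

Things in the scene. Friction and masses are not known exactly. Their poses are not given: they have to be found in the camera images.
- mitre_board: Fixed wooden wedge, 168 (x) x 240 (y) mm; origin: centre of its underside, z up, x level towards its high back edge. Carries a plywood plate 190 mm (up the slope) x 240 x 16 mm, rising at 28 deg along x; top face 34 mm above the bench at the lower edge, 124 mm at the upper. Three 15 mm index holes through it, on an arc round the fence pivot at 0, 25, 50 deg from square. Free space below the plate.
- index_hole (a point): Centre of the mouth (plate's top face) of the lowest index hole, the square setting: 15 mm bore through 16 mm. z: outward normal of the sloping face (28 deg from vertical); x: up the slope; y: across the board. The fence's pivot axis is 165 mm from it along +y. Plate edges: 40 mm away down the slope, 45 mm along -y. The low edge of the board is on the robot's side.
- fence_hole (a point): Centre of the lower mouth of the fence's 15 mm hole, 0.5 mm above the plate; meets index_hole when lined up. Fence: dark wooden bar 28 mm wide, 20 high, 214 long, pivot 19 mm from one end, hole 165 mm from the pivot and 30 mm from the free end. Bar's -y axis: pivot to free end; z: normal to the slope; x: across the bar. A bolt head stands 11 mm above the bar at the pivot only.
- fence_hole_top (a point): Centre of the upper mouth of the fence's hole, 20 mm along z above fence_hole; same axes.
- fence (a joint): Angle of the fence on its pivot in the plane of the slope: 0 = square across the board (holes lined up), positive = free end swung uphill. Range -0.15 to 1.2 rad, no stop at 0. The pivot is stiff: the fence stays where it is left and turns with about 4 N applied 115 mm from the pivot.
- long_screw: Long steel thumbscrew, 93 mm, 70 to 120 g; origin at its tip, z along the shank to the head. 12 mm shank 48 mm long, last 9 mm tapering to 6 mm (needs no turning); collar 26 mm wide at z 48-55; flat spade head: disc 34 mm wide, 12 mm thick, centre z 76, top z 93; x = normal of its flat faces. Starts upright in a caddy socket, tip 6 mm above the bench, flats to front and back.
- long_screw_collar (a point): Centre of the underside of the long thumbscrew's collar, 48 mm along z from its tip.
- short_screw: Thumbscrew with the same head but only a 22 mm shank (67 mm overall, too short for the job), origin at its tip; stands in the other socket with its collar on the block. Stays there.
- caddy: Fixed wooden caddy 140 (x) x 216 (y) mm, origin: centre of its underside; front (-x) to the robot. Front: two bays, centres x -22, y +52 / -52 mm, each 74 x 99 mm, floor 6 mm, rim and divider 20 mm high, a container in each. Back: block 36 mm high with sockets at x +34, y +52 / -52 mm, 13.5 mm wide, bottoms 6 mm above the bench; back wall 42 mm high at x 54-60.
- canister: Grey metal canister with a fixed bright lid, 62 mm in diameter, 130 mm high, straight-sided, 0.25 to 0.45 kg; origin: centre of its underside. Stands in one front bay of the caddy.
- amber_jar: Brown glass jar with a fixed black cap, 58 mm in diameter, 118 mm high, 0.25 to 0.45 kg; origin: centre of its underside. Stands in the other front bay. Straight-sided up to 95 mm; cap 55 mm wide from 100 mm up.
- polish_tin: Round tin, 70 mm in diameter, 34 mm high, origin: centre of its underside; bystander on the bench.
- sanding_block: Wooden sanding block 51 x 92 x 31 mm, origin: centre of its underside; bystander on the bench. Apart from the things listed, the bench is clear between caddy and mitre board and before them down to x = 0.40 m.

How it is judged (in metres and radians):
On the way, in this order (a step that is already met when the one before it is completed fails the run):
1. the fence's hole is lined up over the lowest index hole, within 4 mm (distance between fence_hole and index_hole below 0.004 m), for 0.2 s.
2. the long thumbscrew has passed through the fence and the plate, its collar within 6 mm of the fence (distance between long_screw_collar and fence_hole_top below 0.006 m and distance between fence_hole and index_hole below 0.004 m and angle between the z axis of long_screw and the z axis of index_hole, either way round below 0.14 rad), for 0.2 s.
At the end, for the whole second after the job is handed in: Fence hole within 4 mm of the lowest index hole; long thumbscrew at rest through both, collar within 5 mm of the fence; canister and jar upright within 30 mm of where each began; short thumbscrew in its socket (12 mm); tin and sanding block within 25 mm of their starts (distance between fence_hole and index_hole below 0.004 m and distance between long_screw_collar and fence_hole_top below 0.005 m and z of long_screw in the frame of index_hole below -0.022 m and angle between the z axis of long_screw and the z axis of index_hole, either way round below 0.12 rad and linear speed of each of long_screw, canister, amber_jar below 0.02 m/s and distance of each of canister, amber_jar from where it was at the start of the episode below 0.03 m and angle between each of canister, amber_jar's own z axis and vertical below 0.08 rad and distance of short_screw from where it was at the start of the episode below 0.012 m and distance of each of polish_tin, sanding_block from where it was at the start of the episode below 0.025 m); the robot touches nothing.
It fails at once if the canister or the jar is tipped over (angle between any of canister, amber_jar's own z axis and vertical above 0.8 rad).
It fails at once if the short thumbscrew is taken out of its socket (distance of short_screw from where it was at the start of the episode above 0.03 m).
It also fails if it takes over 72 s, if anything falls off the work surface, if the arm or the gripper's body presses on something with over 40 N, if the wrist force passes 120 N, or if a joint passes its speed limit or range.

## Working session

There is one attempt and no reset: what is moved stays moved. The work goes in short steps, Python scripts to look and compute and a tool call to move; the robot and the scene stay as the last step left them, time stands still between calls to the robot, and variables do not carry over. Pictures are saved under pics/ and viewed, at most 10 in all, crops included, and the job is handed in when it is done.

Besides the shell and the picture viewer there is one more tool, called by a JSON object that holds its "op" and its "data". move_arm: Moves the arm, as the interface text tells. Its arguments: {"type":"object","properties":{"targets":{"type":"array"},"grip_force":{"type":"number"}},"required":["targets"]}

```bash
mkdir -p pics; ls; cat > h.py <<'E'
import numpy as np, cv2
from station import ctrl
from scipy.spatial.transform import Rotation as R
def snap(n):
    s=ctrl.snapshot(n); h,w=s['frame'].shape[:2]
    f=h/2/np.tan(np.radians(s['fov_y'])/2)
    v,u=np.mgrid[:h,:w]
    x=(u-s['cx'])/f; y=(v-s['cy'])/f   # distorted
    xu,yu=x.copy(),y.copy()
    for _ in range(10):
        k=1+s['k1']*(xu**2+yu**2); xu,yu=x/k,y/k
    s['rays']=np.dstack([xu,yu,np.ones_like(xu)])
    z=s['range_z']; T=np.linalg.inv(np.array(s['world_to_cam'])); s['T']=T
    P=s['rays']*z[...,None]; s['P']=P@T[:3,:3].T+T[:3,3]; s['P'][z<=0]=np.nan
    return s
def save(s,n): cv2.imwrite('pics/'+n,s['frame'][:,:,::-1])
def onplane(s,u,v,p0,n):
    # ray through (u,v) meets the plane through p0 with normal n
    r=cv2.remap(s['rays'].astype(np.float32),np.float32([[u]]),np.float32([[v]]),1)[0,0]
    d=s['T'][:3,:3]@r; o=s['T'][:3,3]; n=np.array(n,float)
    return o+d*(np.dot(n,np.array(p0)-o)/np.dot(n,d))
E
python3 - <<'E'
from h import *
for n in ('scene','top'):
    s=snap(n); save(s,n+'0.png'); print(n,s['T'].round(3).tolist(),s['k1'],s['fov_y'],np.isfinite(s['P'][...,0]).mean())
st=ctrl.read_state(); print(st)
E
```

```text
pics
scene [[-0.987, -0.146, 0.072, 0.489], [-0.163, 0.855, -0.493, 0.514], [0.01, -0.498, -0.867, 0.98], [0.0, 0.0, 0.0, 1.0]] -0.015346640580497579 52.271890705794014 0.9961171875
top [[0.087, -0.972, 0.218, 0.355], [-0.996, -0.086, 0.014, 0.015], [0.005, -0.218, -0.976, 0.971], [0.0, 0.0, 0.0, 1.0]] -0.08438360909082471 53.36992293280254 0.99601171875
{'time': 0.1, 'qpos': array([ 6.50300340e+01,  2.42783477e+01,  9.34276900e+01,  3.84994169e-05,
        6.23737261e+01, -1.08870596e+00]), 'dq': array([ 0.12376591, -0.13065237, -0.08723167, -0.04166998, -0.02366175,
       -0.04280602]), 'joint_torque': array([-4.61057007e-04, -5.45608449e+01, -2.74320906e+01,  6.45521586e-02,
        1.88939221e-02, -2.21866003e-06]), 'position': array([0.25278557, 0.57103306, 0.22199366]), 'tool_rot': array([-1.79920251e+02, -1.54961995e-03,  1.56118721e+02]), 'force': array([0.43422374, 0.44270367, 0.01553611]), 'moment': array([-0.03746084,  0.01602819, -0.04152696]), 'grasp_force': 0.0, 'width': 0.9981599086785399}
```

View pics/scene0.png

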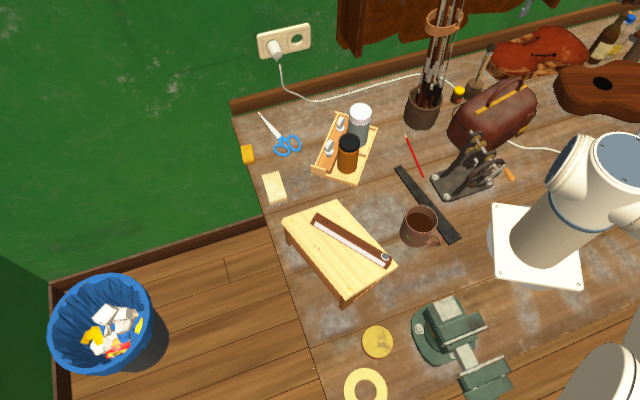

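View pics/top0.png

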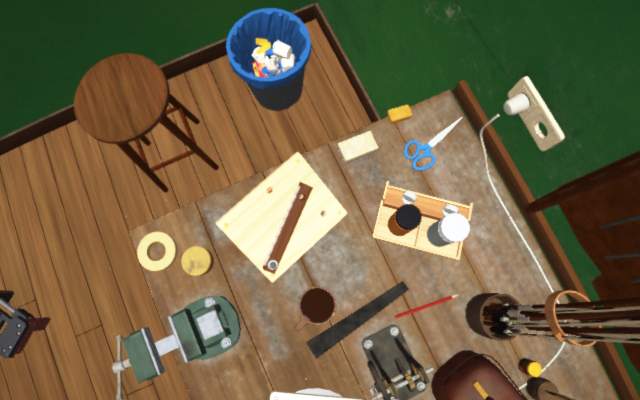

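The top view shows the board with corners at about (297,153), (347,213), (273,281), (217,224). The pivot bolt is near (272,265), the lowest hole near (323,213), and the fence is about 25° uphill. The caddy is near (423,222), with the jar at (405,218) and the canister at (453,229).

```bash
python3 - <<'E'
from h import *
t=snap('top'); s=snap('scene')
a=cv2.resize(t['frame'][145:290,205:355],None,fx=3.8,fy=3.8,interpolation=2)
b=cv2.resize(s['frame'][95:195,300:390],None,fx=4,fy=4,interpolation=2)
c=cv2.resize(t['frame'][170:270,360:485],None,fx=3.2,fy=3.2,interpolation=2)
W=np.zeros((600,800,3),np.uint8); W[:551,:400]=a[:551,:400] if 0 else cv2.resize(a,(400,387),interpolation=2)[:387].repeat(1,0)[:551] if 0 else 0
a=cv2.resize(t['frame'][150:285,215:350],(540,540),interpolation=2)
save({'frame':a},'a.png')
W=np.zeros((420,800,3),np.uint8); W[:400,:360]=b; W[:320,362:762]=c; save({'frame':W},'b.png')
# plane fit of plate
for S,nm in((t,'top'),(s,'scene')):
    hsv=cv2.cvtColor(S['frame'],cv2.COLOR_RGB2HSV)
    P=S['P']; X=P[...,0];Y=P[...,1];Z=P[...,2]
    m=(Z>.02)&(Z<.135)&(hsv[...,2]>190)&(hsv[...,1]<150)
    roi=np.zeros_like(m)
    if nm=='top': roi[150:285,215:350]=1
    else: roi[195:310,275:400]=1
    m&=roi
    q=P[m]; 
    for _ in range(5):
        c0=q.mean(0); n=np.linalg.svd(q-c0,full_matrices=0)[2][2]; n*=np.sign(n[2]); d=(P[m]-c0)@n; q=P[m][abs(d)<.004]
    print(nm,len(q),c0.round(4),n.round(4),'tilt',np.degrees(np.arccos(n[2])),'uphill yaw',np.degrees(np.arctan2(-n[1],-n[0])),np.std((q-c0)@n))
    # heights by caddy
    m2=(Z>.07)&(Z<.14)
    roi2=np.zeros_like(m); 
    if nm=='top': roi2[170:270,365:485]=1
    else: roi2[95:190,305:385]=1
    k,l,st,ce=cv2.connectedComponentsWithStats((m2&roi2).astype(np.uint8))
    for i in range(1,k):
        if st[i,4]>8:
            pp=P[l==i]; print(st[i],pp.mean(0).round(3),'zmax',np.percentile(pp[:,2],[50,95,100]).round(4))
E
```

```text
top 6951 [0.5038 0.1157 0.0832] [-0.3139 -0.3482  0.8833] tilt 27.958092949560047 uphill yaw 47.967602462554105 0.0014836628146226748
[402 191  16  11 115] [ 0.572 -0.17   0.091] zmax [0.094  0.0998 0.1016]
[392 204  30  29 659] [ 0.516 -0.159  0.118] zmax [0.1237 0.1267 0.1284]
[433 204  36  41 953] [ 0.503 -0.256  0.123] zmax [0.1355 0.1387 0.14  ]
scene 4284 [0.5071 0.1279 0.088 ] [-0.3151 -0.3477  0.883 ] tilt 27.98778927551781 uphill yaw 47.81787980382029 0.0012750569186945073
[ 338  102   34   59 1145] [ 0.511 -0.203  0.115] zmax [0.1224 0.1369 0.1396]
[337 116   8   9  42] [ 0.558 -0.268  0.077] zmax [0.0774 0.0812 0.0813]
[324 139  10  12  82] [ 0.576 -0.165  0.089] zmax [0.0903 0.0988 0.1009]
```

View pics/a.png

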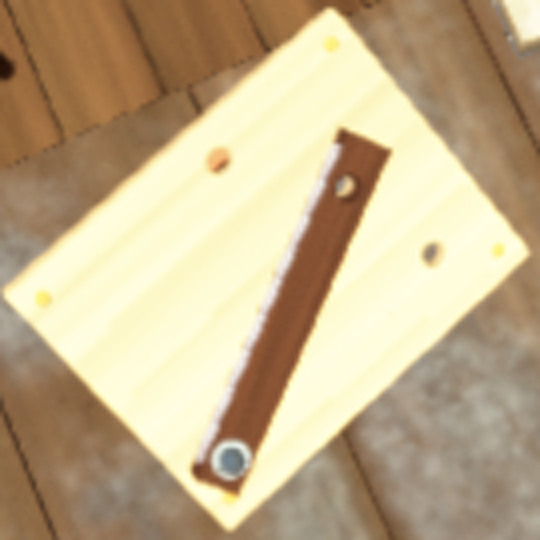

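View pics/b.png

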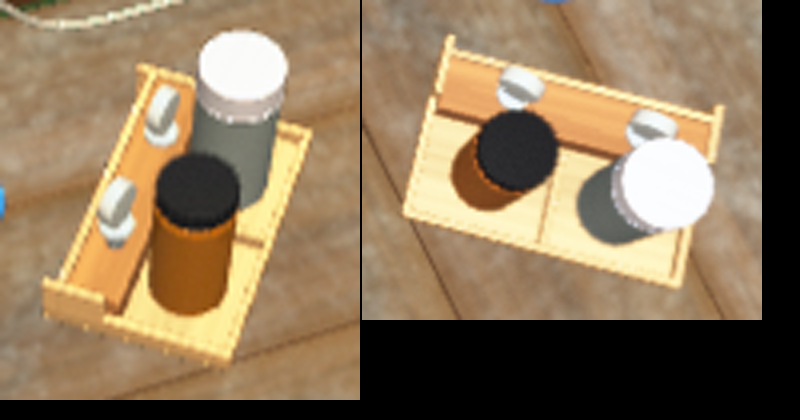

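The crops show the long screw behind the jar: its head top is at z≈0.099, against 0.081 for the one behind the canister. The lowest hole is at crop pixel (432,254), the fence hole at (345,187) and the bolt at (232,459).

```bash
python3 - <<'E'
from h import *
t=snap('top'); s=snap('scene')
yaw=np.radians(47.9); th=np.radians(28)
n=np.array([-np.sin(th)*np.cos(yaw),-np.sin(th)*np.sin(yaw),np.cos(th)])
ux=np.array([np.cos(th)*np.cos(yaw),np.cos(th)*np.sin(yaw),np.sin(th)]); uy=np.cross(n,ux)
p0t=np.array([.5038,.1157,.0832]); p0s=np.array([.5071,.1279,.0880])
print('plane offsets',p0t@n,p0s@n)
p0=n*(p0t@n+p0s@n)/2
c=lambda x,y:((x+.5)/4-.5+215,(y+.5)/4-.5+150)
hL=onplane(t,*c(432,254),p0-n*0,n); hU=onplane(t,*c(218,160),p0,n)
fh=onplane(t,*c(345,187),p0+n*.0205,n); pv=onplane(t,*c(232,459),p0+n*.0315,n)
pv0=pv-n*.0315; 
for nm,p in(('hL',hL),('hU',hU),('fh',fh),('pv0',pv0)):
    d=p-pv0; print(nm,p.round(4),'from pivot x,y',(d@ux).round(4),(d@uy).round(4),'ang',np.degrees(np.arctan2(d@ux,-d@uy)).round(2))
# plate mask corners top & scene
for S,nm,pp in((t,'top',p0t),(s,'scene',p0s)):
    P=S['P']; m=(abs((P-pp)@n)<.006)&(np.linalg.norm(P-pp,axis=2)<.2)
    m=cv2.morphologyEx(m.astype(np.uint8),cv2.MORPH_CLOSE,np.ones((15,15)))
    cs=max(cv2.findContours(m,0,1)[0],key=cv2.contourArea); r=cv2.convexHull(cs)[:,0]
    w=np.array([onplane(S,*q,pp,n) for q in r.astype(float)]); ab=np.c_[w@ux,w@uy].astype(np.float32)
    rc=cv2.minAreaRect(ab); cc=rc[0]; print(nm,'rect',rc,'centre world',(cc[0]*ux+cc[1]*uy+(pp@n)*n).round(4))
# jar, canister caps
P=t['P']
for S,nm in((t,'top'),(s,'scene')):
    P=S['P']
    for lab,z,xy in(('jar',.124,(.507,-.155)),('can',.136,(.49,-.26))):
        m=(abs(P[...,2]-z)<.006)&(np.hypot(P[...,0]-xy[0],P[...,1]-xy[1])<.06)
        cs=max(cv2.findContours(m.astype(np.uint8),0,1)[0],key=cv2.contourArea)[:,0]
        w=np.array([onplane(S,*q,[0,0,z],[0,0,1])[:2] for q in cs.astype(float)],np.float32)
        print(nm,lab,cv2.minEnclosingCircle(w))
    m=(P[...,2]>.08)&(P[...,2]<.105)&(np.hypot(P[...,0]-.574,P[...,1]+.168)<.03)
    q=P[m]; print('long head',q.mean(0).round(4),q.max(0).round(4),q.min(0).round(4)); 
    hp=q[:,:2]-q[:,:2].mean(0); v=np.linalg.svd(hp)[2][0]; print('long dir yaw',np.degrees(np.arctan2(v[1],v[0])))
    # block / back wall
    m=(abs(P[...,2]-.039)<.006)&(np.hypot(P[...,0]-.545,P[...,1]+.21)<.14)
    q=P[m][:,:2].astype(np.float32); print(nm,'block',len(q),cv2.minAreaRect(q))
E
```

```text
plane offsets -0.12541045194142902 -0.1264606720659433
hL [0.5224 0.0247 0.0533] from pivot x,y -0.002 -0.1634 ang -0.72
hU [0.5539 0.1471 0.1128] from pivot x,y 0.1247 -0.1046 ang 50.0
fh [0.5465 0.0758 0.1053] from pivot x,y 0.0701 -0.147 ang 25.49
pv0 [0.4024 0.1355 0.0543] from pivot x,y 0.0 0.0 ang 0.0
top rect ((0.4039752781391144, -0.29615387320518494), (0.24091696739196777, 0.19522708654403687), 89.92687225341797) centre world [0.4983 0.1098 0.0789]
scene rect ((0.3637125492095947, -0.2961386442184448), (0.24193625152111053, 0.28866133093833923), 89.97354888916016) centre world [0.4748 0.0838 0.0591]
top jar ((0.5189911127090454, -0.1629672795534134), 0.02842772752046585)
top can ((0.5019106268882751, -0.2604113519191742), 0.03205212205648422)
long head [ 0.5729 -0.1702  0.0938] [ 0.585  -0.1549  0.1025] [ 0.5628 -0.1883  0.0802]
long dir yaw 63.8733587181097
top block 1216 ((0.5399273037910461, -0.21738260984420776), (0.2155042439699173, 0.12083352357149124), 80.19731903076172)
scene jar ((0.5206263661384583, -0.15827950835227966), 0.02954789251089096)
scene can ((0.5045660138130188, -0.2569153606891632), 0.03274946287274361)
long head [ 0.5737 -0.1637  0.0924] [ 0.5874 -0.1527  0.1019] [ 0.548  -0.1803  0.0812]
long dir yaw -163.41041314450993
scene block 765 ((0.5426777601242065, -0.2155994474887848), (0.21798425912857056, 0.11976166814565659), 79.58364868164062)
```

```bash
cat >> h.py <<'E'
yaw=np.radians(47.9); th=np.radians(28)
n=np.array([-np.sin(th)*np.cos(yaw),-np.sin(th)*np.sin(yaw),np.cos(th)])
ux=np.array([np.cos(th)*np.cos(yaw),np.cos(th)*np.sin(yaw),np.sin(th)]); uy=np.cross(n,ux)
off=-.1258
pv=.351*ux-.2068*uy+off*n; hL=.3505*ux-.3715*uy+off*n
def Rzy(z,y):
    z=z/np.linalg.norm(z); y=y-z*(y@z); y=y/np.linalg.norm(y); return np.c_[np.cross(y,z),y,z]
def bar(phi):
    c,s=np.cos(np.radians(phi)),np.sin(np.radians(phi)); return -c*uy+s*ux, c*ux+s*uy
def cur():
    st=ctrl.read_state(); return st, np.array(st['position']), R.from_euler('xyz',st['tool_rot'],degrees=True).as_matrix()
def plan(p,M,frm=None):
    if frm is None: _,p0,M0=cur()
    else: p0,M0=frm
    print('shift',(M0.T@(p-p0)).round(4).tolist(),'turn',np.degrees(R.from_matrix(M0.T@M).as_rotvec()).round(2).tolist(),'goal',p.round(4).tolist())
E
python3 - <<'E'
from h import *
d,e=bar(25.3); M=Rzy(-n,e); p=pv+.115*d
plan(p+n*.085,M); print(hL,pv)
t=snap('top')
w=np.linalg.inv(t['T'])
for q in([.43,-.105,0],[.40,-.16,0]):
    c=w[:3,:3]@q+w[:3,3]; f=200/np.tan(np.radians(t['fov_y'])/2); print(c[:2]/c[2]*f+[t['cx'],t['cy']])
E
```

```text
shift [-0.4117, -0.3681, 0.0707] turn [-26.05, -10.39, -6.94] goal [0.4803, 0.068, 0.1518]
[0.52271813 0.02437884 0.05347498] [0.40081068 0.13512566 0.05370971]
[372.5844745  259.19587571]
[394.69978164 273.78708781]
```

{"op": "move_arm", "data": {"targets": [[1,-0.21,-0.188,0,0,0,0],[1,-0.21,-0.188,0,0,0,0],[1,-0.21,-0.188,0,0,0,0],[1,-0.21,-0.188,0,0,0,0],[1,-0.21,-0.188,0,0,0,0],[1,-0.21,-0.188,0,0,0,0],[1,-0.21,-0.188,0,0,0,0],[1,-0.21,-0.188,0,0,0,0]]}}

```text
time: 1.02
position: [0.3701, 0.3102, 0.2227]
tool_rot: [-179.9, 0.0, 155.9]
force: [-0.2, 0.3, -0.3]
width: 1.001
grasp_force: 0.0
```

{"op": "move_arm", "data": {"targets": [[1,-0.202,-0.18,0.071,-26.05,-10.39,-6.94],[1,-0.202,-0.18,0.071,-26.05,-10.39,-6.94],[1,-0.202,-0.18,0.071,-26.05,-10.39,-6.94],[1,-0.202,-0.18,0.071,-26.05,-10.39,-6.94],[1,-0.202,-0.18,0.071,-26.05,-10.39,-6.94],[1,-0.202,-0.18,0.071,-26.05,-10.39,-6.94],[1,-0.202,-0.18,0.071,-26.05,-10.39,-6.94],[1,-0.202,-0.18,0.071,-26.05,-10.39,-6.94],[1,-0.202,-0.18,0.071,-26.05,-10.39,-6.94],[1,-0.202,-0.18,0.071,-26.05,-10.39,-6.94]]}}

```text
time: 1.85
position: [0.481, 0.0674, 0.1516]
tool_rot: [154.2, 11.6, 160.6]
force: [1.1, 0.4, 0.4]
width: 0.998
grasp_force: 0.0
```

```bash
python3 - <<'E'
from h import *
d,e=bar(25.3); M=Rzy(-n,e); p=pv+.115*d
st,p0,M0=cur(); print(p0,st['qpos'].round(1),st['time'])
plan(p+n*.085,M); plan(p+n*.006,M)
s=snap('wrist'); save(s,'w1.png'); print(s['T'].round(3))
E
```

```text
[0.48099563 0.06735274 0.15157551] [  -7.9   15.4  126.8   49.6   30.8 -123. ] 1.85
shift [0.0008, 0.0005, -0.0002] turn [0.1, 0.02, 0.07] goal [0.4803, 0.068, 0.1518]
shift [0.0008, 0.0004, 0.0788] turn [0.1, 0.02, 0.07] goal [0.5052, 0.0955, 0.0821]
[[ 0.216  0.8    0.56   0.359]
 [ 0.879 -0.409  0.245  0.037]
 [ 0.425  0.439 -0.791  0.279]
 [ 0.     0.     0.     1.   ]]
```

View pics/w1.png

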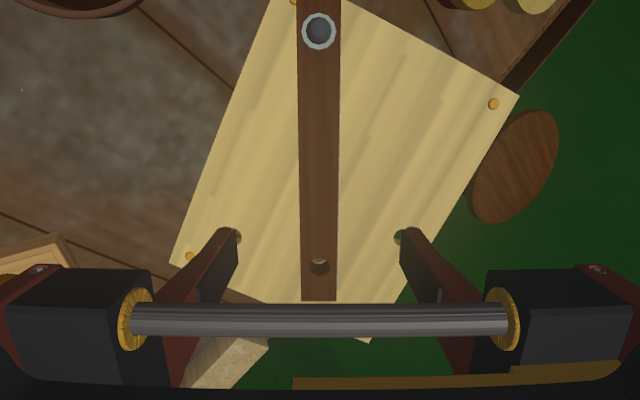

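The wrist view shows the bar centred between the fingers: bolt at (319,31), fence hole at (319,266), index holes at about (236,236) and (400,237). I'll descend and grip.

{"op": "move_arm", "data": {"targets": [[1,0.001,0.0005,0.04,0,0,0],[1,0.001,0.0005,0.076,0,0,0],[1,0.001,0.0005,0.076,0,0,0],[1,0.001,0.0005,0.076,0,0,0]]}}

```text
time: 2.23
position: [0.5026, 0.0964, 0.0827]
tool_rot: [154.4, 11.3, 160.6]
force: [-0.0, 0.5, 0.2]
width: 0.999
grasp_force: 0.0
```

{"op": "move_arm", "data": {"targets": [[0.2,0,0,0,0,0,0],[0.2,0,0,0,0,0,0],[0.2,0,0,0,0,0,0],[0.2,0,0,0,0,0,0],[0.2,0,0,0,0,0,0],[0.2,0,0,0,0,0,0]], "grip_force": 25}}

```text
time: 2.73
position: [0.5042, 0.0954, 0.0856]
tool_rot: [154.3, 11.7, 160.5]
force: [0.3, -0.5, 0.5]
width: 0.587
grasp_force: 0.0
```

```bash
python3 - <<'E'
from h import *
st,p0,M0=cur(); print(p0,st['width'],st['force'],st['grasp_force'])
v=p0-pv; print('bar pt',v@ux,v@uy,v@n, 'ang',np.degrees(np.arctan2(v@ux,-v@uy)),np.hypot(v@ux,v@uy))
y=M0[:,1]; print('tool-y bar angle',np.degrees(np.arctan2(y@uy,y@ux)))
# rotation about pivot by -25.3 in steps
for k in (.25,.5,.75,1):
    Q=R.from_rotvec(-n*np.radians(25.3*k)*-1 if 0 else -np.radians(25.3*k)*(-n)*-1).as_matrix()
    for sg in (1,-1):
        Q=R.from_rotvec(sg*n*np.radians(25.3*k)).as_matrix(); p=pv+Q@v
        print(k,sg,((p-pv)@ux).round(4),end=' '); plan(p,Q@M0)
E
```

```text
[0.50420642 0.09538187 0.08556554] 0.5873670660934678 [ 0.31920457 -0.46875737  0.514855  ] 0.0
bar pt 0.050123493020738014 -0.10336244300916221 0.009427828738296229 ang 25.87011285271104 0.11487453667990256
tool-y bar angle 25.331540045145843
0.25 1 0.0612 shift [0.0008, 0.0126, 0.0] turn [-0.01, 0.01, -6.32] goal [0.5062, 0.1068, 0.0908]
0.25 -1 0.0384 shift [0.0006, -0.0127, -0.0] turn [0.01, -0.01, 6.32] goal [0.5009, 0.0844, 0.0801]
0.5 1 0.0715 shift [0.003, 0.0251, 0.0] turn [-0.02, 0.01, -12.65] goal [0.5069, 0.1185, 0.0956]
0.5 -1 0.0263 shift [0.0026, -0.0252, -0.0] turn [0.02, -0.01, 12.65] goal [0.4964, 0.0741, 0.0744]
0.75 1 0.081 shift [0.0066, 0.0373, 0.0] turn [-0.03, 0.02, -18.97] goal [0.5062, 0.1303, 0.1001]
0.75 -1 0.0138 shift [0.0059, -0.0374, -0.0] turn [0.03, -0.02, 18.97] goal [0.4906, 0.0644, 0.0685]
1 1 0.0895 shift [0.0115, 0.049, 0.0] turn [-0.04, 0.02, -25.3] goal [0.5043, 0.1422, 0.104]
1 -1 0.0011 shift [0.0106, -0.0492, -0.0001] turn [0.04, -0.02, 25.3] goal [0.4837, 0.0556, 0.0626]
```

{"op": "move_arm", "data": {"targets": [[0.2,0,0,0,0,0,0],[0.2,0,0,0,0,0,0],[0.2,0,0,0,0,0,0],[0.2,0,0,0,0,0,0],[0.2,0,0,0,0,0,0],[0.2,0,0,0,0,0,0]]}}

```text
time: 3.23
position: [0.5039, 0.0952, 0.0845]
tool_rot: [154.3, 11.6, 160.6]
force: [-1.4, -2.2, 1.2]
width: 0.317
grasp_force: 25.0
```

{"op": "move_arm", "data": {"targets": [[0.2,0.0006,-0.0127,0,0,0,6.32],[0.2,0.0006,-0.0127,0,0,0,6.32],[0.2,0.0026,-0.0252,0,0,0,12.65],[0.2,0.0026,-0.0252,0,0,0,12.65],[0.2,0.0059,-0.0374,0,0,0,18.97],[0.2,0.0059,-0.0374,0,0,0,18.97],[0.2,0.0106,-0.0492,0,0,0,25.3],[0.2,0.0106,-0.0492,0,0,0,25.3],[0.2,0.0106,-0.0492,0,0,0,25.3],[0.2,0.0106,-0.0492,0,0,0,25.3]]}}

```text
time: 4.07
position: [0.4829, 0.0548, 0.0611]
tool_rot: [152.1, 0.0, 137.8]
force: [-2.5, -6.7, 0.1]
width: 0.318
grasp_force: 25.0
```

```bash
python3 - <<'E'
from h import *
st,p0,M0=cur(); print(p0,st['width'],st['force'],st['grasp_force'],st['qpos'].round(1))
v=p0-pv; print('bar pt',v@ux,v@uy,v@n, 'ang',np.degrees(np.arctan2(v@ux,-v@uy)),np.hypot(v@ux,v@uy))
y=M0[:,1]; print('tool-y bar angle',np.degrees(np.arctan2(y@uy,y@ux)))
s=snap('wrist'); t=snap('top')
print((np.linalg.inv(s['T'])[:3,:3]@n).round(3))
W=np.zeros((600,800,3),np.uint8); W[:400,:640]=s['frame']; W[400:,:]=0
a=cv2.resize(t['frame'][190:235,295:355],None,fx=4.4,fy=4.4,interpolation=2); W[402:402+a.shape[0],:a.shape[1]]=a
c=cv2.resize(s['frame'][220:300,240:400],None,fx=2.4,fy=2.4,interpolation=2); W[402:402+c.shape[0],300:300+c.shape[1]]=c
save({'frame':W},'w2.png')
E
```

```text
[0.48290875 0.05479525 0.06108738] 0.3177004212640694 [-2.49915654 -6.66440077  0.10460924] 24.991962611675262 [  -9.5   28.   128.2   72.4   24.4 -124.9]
bar pt -0.0005648373775288479 -0.1147704286288208 0.008656051629718123 ang -0.2819762629692715 0.11477181853097171
tool-y bar angle -0.03214876811269074
[-0.002  0.279 -0.96 ]
```

View pics/w2.png

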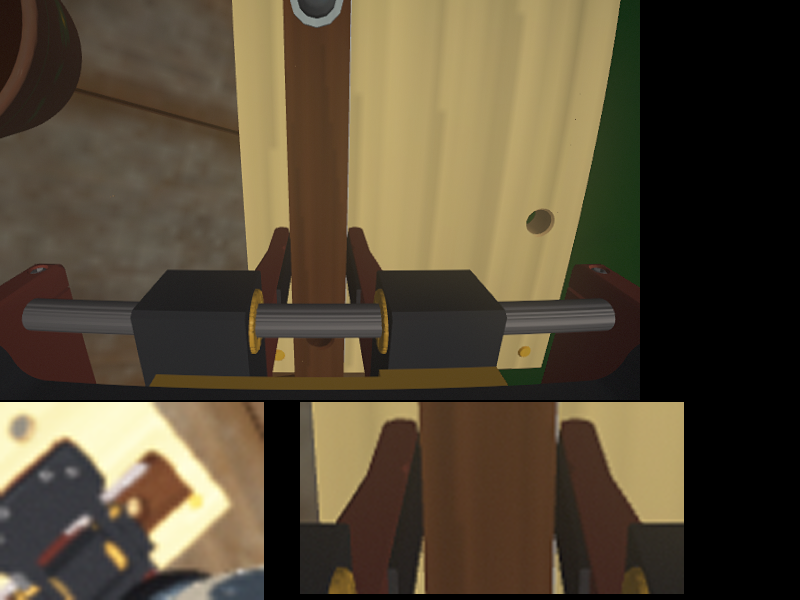

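```bash
python3 - <<'E'
from h import *
st,p0,M0=cur(); s=snap('wrist')
print('cam in tool',M0.T@(s['T'][:3,3]-p0),'hole in tool',M0.T@(hL-p0))
E
```

```text
cam in tool [ 0.07797137  0.00078568 -0.16178791] hole in tool [-4.99137347e-02  1.85855693e-05  8.71345394e-03]
```

{"op": "move_arm", "data": {"targets": [[0.7,0,0,0,0,0,0],[0.7,0,0,0,0,0,0],[0.7,0,0,0,0,0,0],[0.7,0,0,0,0,0,0],[0.7,0,0,-0.04,0,0,0],[0.7,0,0,-0.08,0,0,0],[0.7,0,0,-0.08,0,0,0]]}}

```text
time: 4.8
position: [0.4586, 0.0263, 0.1361]
tool_rot: [151.9, 0.3, 137.9]
force: [1.0, 0.3, 0.2]
width: 0.7
grasp_force: 0.0
```

{"op": "move_arm", "data": {"targets": [[0.7,-0.04,0,0,0,0,0],[0.7,-0.08,0,0,0,0,0],[0.7,-0.12,0,0,0,0,0],[0.7,-0.128,0,0,0,0,0],[0.7,-0.128,0,0,0,0,0],[0.7,-0.128,0,0,0,0,0]]}}

```text
time: 5.3
position: [0.5522, -0.0573, 0.1314]
tool_rot: [152.0, -0.1, 137.9]
force: [-0.9, -0.1, 0.4]
width: 0.701
grasp_force: 0.0
```

```bash
python3 - <<'E'
from h import *
s=snap('wrist'); st,p0,M0=cur()
f=200/np.tan(np.radians(s['fov_y'])/2); w=np.linalg.inv(s['T'])
for nm,p in(('hole',hL),('holetop',hL+.0205*n),('pv',pv+.0315*n)):
    c=w[:3,:3]@p+w[:3,3]; r=c[:2]/c[2]; r=r*(1+s['k1']*(r@r))*f+[s['cx'],s['cy']]; print(nm,r,c[2])
u,v=[int(x) for x in r*0+ (lambda c:(c[:2]/c[2]*f+[s['cx'],s['cy']]))(w[:3,:3]@(hL+.02*n)+w[:3,3])]
a=s['frame'][max(0,v-50):v+50,u-60:u+60]; print('crop origin',u-60,max(0,v-50),a.shape)
W=np.zeros((600,800,3),np.uint8); W[:a.shape[0]*5,:600]=cv2.resize(a,None,fx=5,fy=5,interpolation=2); save({'frame':W},'w3.png'); save(s,'w3full.png')
E
```

```text
hole [316.35791419 101.01655475] 0.24046814519533974
holetop [316.19942699 101.14664343] 0.22076605407837432
pv [ 316.56760025 -196.42932512] 0.16469114065442053
crop origin 256 50 (100, 120, 3)
```

View pics/w3.png

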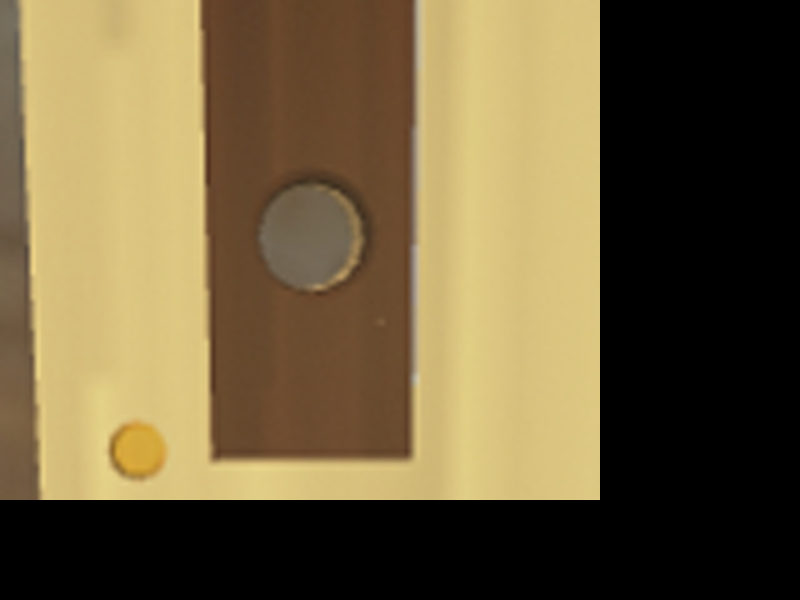

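The fence hole, at crop (314,236), sits over the index hole with only about 1 mm of crescent showing on the right, so it's aligned. Next is the jar.

```bash
cat >> h.py <<'E'
ca,cb=np.array([.985,-.172,0]),np.array([.172,.985,0])
jar=np.array([.5198,-.1606,0]); scr=np.array([.574,-.169,0]); jarB=np.array([.43,-.105,0])
up=np.array([0,0,1.])
MJ=Rzy(-up,cb); MS=Rzy(-up,ca)
E
python3 - <<'E'
from h import *
st,p0,M0=cur(); p1=p0+M0@[0,0,-.06]; print(p1)
plan(jar+up*.2,MJ,(p1,M0))
E
```

```text
[ 0.53265718 -0.07770114  0.18430382]
shift [-0.0459, -0.0545, -0.0469] turn [27.31, 7.7, -31.54] goal [0.5198, -0.1606, 0.2]
```

{"op": "move_arm", "data": {"targets": [[1,0,0,-0.04,0,0,0],[1,0,0,-0.06,0,0,0]]}}

```text
time: 5.52
position: [0.5318, -0.0774, 0.185]
tool_rot: [152.0, -0.2, 138.0]
force: [1.2, -0.9, 0.7]
width: 0.812
grasp_force: 0.0
```

{"op": "move_arm", "data": {"targets": [[1,-0.046,-0.0545,-0.047,27.3,7.7,-31.5],[1,-0.046,-0.0545,-0.047,27.3,7.7,-31.5],[1,-0.046,-0.0545,-0.047,27.3,7.7,-31.5],[1,-0.046,-0.0545,-0.047,27.3,7.7,-31.5],[1,-0.046,-0.0545,-0.047,27.3,7.7,-31.5],[1,-0.046,-0.0545,-0.047,27.3,7.7,-31.5],[1,-0.046,-0.0545,-0.047,27.3,7.7,-31.5],[1,-0.046,-0.0545,-0.047,27.3,7.7,-31.5],[1,-0.046,-0.0545,-0.047,27.3,7.7,-31.5]]}}

```text
time: 6.27
position: [0.5202, -0.1607, 0.2005]
tool_rot: [179.9, 0.1, 170.0]
force: [0.0, -0.3, -0.1]
width: 1.0
grasp_force: 0.0
```

```bash
python3 - <<'E'
from h import *
st,p0,M0=cur(); print(p0,st['qpos'].round(1),st['time'],st['width'])
plan(jar+up*.071,MJ)
t=snap('top'); s=snap('scene'); w=snap('wrist'); save(w,'w4.png')
# fence hole by both views: bright/odd blob in dark bar near prediction
for S,nm in((t,'top'),(s,'scene')):
    f=200/np.tan(np.radians(S['fov_y'])/2); I=np.linalg.inv(S['T'])
    c=I[:3,:3]@(hL+.0205*n)+I[:3,3]; r=c[:2]/c[2]; q=r*(1+S['k1']*(r@r))*f+[S['cx'],S['cy']]
    print(nm,'pred',q); u,v=q.astype(int)
    a=cv2.resize(S['frame'][v-20:v+20,u-20:u+20],None,fx=9,fy=9,interpolation=2); globals()['A'+nm]=a; print(u-20,v-20)
save({'frame':np.hstack([Atop,Ascene])},'h4.png')
E
```

```text
[ 0.5202438  -0.16071746  0.20050495] [-1.850e+01  1.910e+01  1.047e+02  1.000e-01  5.610e+01 -9.850e+01] 6.2667 1.000204452631784
shift [0.0006, -0.0002, 0.1295] turn [0.09, 0.08, -0.14] goal [0.5198, -0.1606, 0.071]
top pred [325.65699854 214.59435514]
305 194
scene pred [340.41910347 208.38475729]
320 188
```

View pics/h4.png

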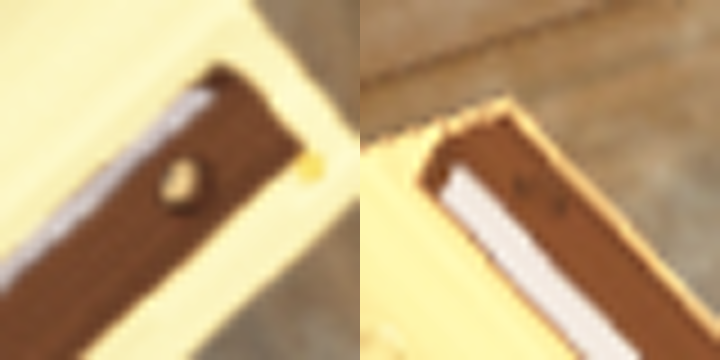

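The top crop shows the fence hole at (186,186) and the scene crop at about (180,195). Both are within about 2 mm of prediction. Now I'll take the jar.

{"op": "move_arm", "data": {"targets": [[1,0,0,0.04,0,0,0],[1,0,0,0.08,0,0,0],[1,0,0,0.115,0,0,0],[1,0,0,0.129,0,0,0],[1,0,0,0.129,0,0,0]]}}

```text
time: 6.83
position: [0.5185, -0.1617, 0.0684]
tool_rot: [180.0, -0.3, 169.9]
force: [-0.4, -0.2, -0.1]
width: 1.0
grasp_force: 0.0
```

{"op": "move_arm", "data": {"targets": [[0.5,0,0,0,0,0,0],[0.5,0,0,0,0,0,0],[0.5,0,0,0,0,0,0],[0.5,0,0,0,0,0,0],[0.5,0,0,0,0,0,0],[0.5,0,0,0,0,0,0],[0.5,0,0,0,0,0,0],[0.5,0,0,0,0,0,0]], "grip_force": 30}}

```text
time: 7.5
position: [0.5224, -0.1624, 0.0732]
tool_rot: [-179.9, 0.3, 170.0]
force: [-0.7, -1.0, 7.5]
width: 0.654
grasp_force: 30.0
```

{"op": "move_arm", "data": {"targets": [[0.5,0,0,-0.015,0,0,0],[0.5,0,0,-0.035,0,0,0],[0.5,0,0,-0.06,0,0,0],[0.5,0,0,-0.06,0,0,0]]}}

```text
time: 7.83
position: [0.5237, -0.1626, 0.1357]
tool_rot: [-179.9, 0.5, 170.0]
force: [1.3, -0.5, -3.4]
width: 0.658
grasp_force: 30.0
```

```bash
python3 - <<'E'
from h import *
st,p0,M0=cur(); print(p0,st['width'],st['grasp_force'],st['force'])
plan(jarB+up*.14,MJ); plan(jarB+up*.066,MJ)
E
```

```text
[ 0.52370043 -0.16259261  0.13566925] 0.6578837971871618 29.997160157494342 [ 1.34651918 -0.52020734 -3.41057541]
shift [0.1022, 0.0405, -0.0053] turn [-0.1, 0.48, -0.08] goal [0.43, -0.105, 0.14]
shift [0.1029, 0.0406, 0.0687] turn [-0.1, 0.48, -0.08] goal [0.43, -0.105, 0.066]
```

{"op": "move_arm", "data": {"targets": [[0.5,0.035,0.014,0,0,0,0],[0.5,0.07,0.028,0,0,0,0],[0.5,0.1,0.04,0,0,0,0],[0.5,0.1,0.04,0.03,0,0,0],[0.5,0.1,0.04,0.055,0,0,0],[0.5,0.1,0.04,0.064,0,0,0],[0.5,0.1,0.04,0.065,0,0,0],[0.5,0.1,0.04,0.065,0,0,0]]}}

```text
time: 8.5
position: [0.4296, -0.1052, 0.0659]
tool_rot: [-180.0, 0.0, 170.0]
force: [-0.1, -0.1, -3.0]
width: 0.655
grasp_force: 30.0
```

{"op": "move_arm", "data": {"targets": [[1,0,0,0,0,0,0],[1,0,0,0,0,0,0],[1,0,0,0,0,0,0],[1,0,0,0,0,0,0],[1,0,0,0,0,0,0],[1,0,0,-0.04,0,0,0],[1,0,0,-0.08,0,0,0],[1,0,0,-0.11,0,0,0]]}}

```text
time: 9.17
position: [0.4299, -0.1052, 0.1786]
tool_rot: [-179.9, 0.1, 170.0]
force: [1.3, -0.0, -0.1]
width: 0.998
grasp_force: 0.0
```

```bash
python3 - <<'E'
from h import *
st,p0,M0=cur(); print(p0,st['width'],st['force'],st['qpos'].round(1))
plan(scr+up*.16,MS)
for nm in('top','scene'):
    S=snap(nm);P=S['P']
    for z,xy,r in((.118,(.43,-.105),.05),):
        m=(abs(P[...,2]-z)<.008)&(np.hypot(P[...,0]-xy[0],P[...,1]-xy[1])<r)
        print(nm,'jar top',P[m].mean(0) if m.any() else None,m.sum())
    m=(P[...,2]>.07)&(P[...,2]<.105)&(np.hypot(P[...,0]-.574,P[...,1]+.168)<.035)
    print('head',m.sum(),np.nanmean(P[m],0),np.nanmax(P[m],0) if m.any() else 0)
E
```

```text
[ 0.42991531 -0.1051813   0.17862257] 0.9980788015436632 [ 1.31764048 -0.02833968 -0.08226905] [-1.530e+01  1.260e+01  1.178e+02 -1.000e-01  4.940e+01 -9.520e+01]
shift [-0.1529, -0.0379, 0.019] turn [0.06, 0.15, 89.92] goal [0.574, -0.169, 0.16]
top jar top [ 0.41136148 -0.12886087  0.11708208] 1
head 0 [nan nan nan] 0
scene jar top [ 0.42488605 -0.09691432  0.11714003] 248
head 81 [ 0.57552778 -0.16475089  0.0888537 ] [ 0.58750161 -0.15156582  0.10156068]<stdin>:10: RuntimeWarning: Mean of empty slice
```

{"op": "move_arm", "data": {"targets": [[0.5,-0.153,-0.038,0,0,0,89.9],[0.5,-0.153,-0.038,0,0,0,89.9],[0.5,-0.153,-0.038,0,0,0,89.9],[0.5,-0.153,-0.038,0,0,0,89.9],[0.5,-0.153,-0.038,0,0,0,89.9],[0.5,-0.153,-0.038,0,0,0,89.9],[0.5,-0.153,-0.038,0,0,0,89.9],[0.5,-0.153,-0.038,0,0,0,89.9],[0.5,-0.153,-0.038,0,0,0,89.9],[0.5,-0.153,-0.038,0,0,0,89.9]]}}

```text
time: 10.1
position: [0.5734, -0.169, 0.176]
tool_rot: [180.0, 0.1, 98.0]
force: [0.1, -0.6, -0.6]
width: 0.5
grasp_force: 0.0
```

```bash
python3 - <<'E'
from h import *
st,p0,M0=cur(); print(p0,st['qpos'].round(1)); plan(scr+up*.16,MS)
E
```

```text
[ 0.57338287 -0.16897224  0.17597634] [-17.5  25.2  99.   -0.   55.8 -25.6]
shift [-0.0001, 0.0006, 0.016] turn [0.05, 0.05, 17.94] goal [0.574, -0.169, 0.16]
```

{"op": "move_arm", "data": {"targets": [[0.5,0,0.0006,0.016,0,0,17.9],[0.5,0,0.0006,0.016,0,0,17.9],[0.5,0,0.0006,0.016,0,0,17.9],[0.5,0,0.0006,0.016,0,0,17.9],[0.5,0,0.0006,0.016,0,0,17.9]]}}

```text
time: 10.52
position: [0.5741, -0.1689, 0.1603]
tool_rot: [179.9, 0.0, 80.6]
force: [-0.1, 0.1, -0.1]
width: 0.497
grasp_force: 0.0
```

```bash
python3 - <<'E'
from h import *
st,p0,M0=cur(); print(p0)
S=snap('wrist'); P=S['P']; save(S,'w5.png')
q=(P-p0)@M0   # tool frame
m=(P[...,2]>.055)&(P[...,2]<.105)&(abs(q[...,0])<.035)&(abs(q[...,1])<.02)
k,l,sts,_=cv2.connectedComponentsWithStats(m.astype(np.uint8)); print(sts[1:])
x=q[m]; print('tool-frame head pts: med',np.median(x,0).round(4),'min',np.percentile(x,2,axis=0).round(4),'max',np.percentile(x,98,axis=0).round(4))
top=x[x[:,2]<x[:,2].min()+.012]; print('top part',top.mean(0),top.min(0),top.max(0))
plan(scr+up*.0645,MS)
E
```

```text
[ 0.5741389  -0.16893997  0.16033538]
[[ 302  179   31   47 1038]]
tool-frame head pts: med [ 0.005  -0.0026  0.0667] min [-0.0112 -0.0127  0.061 ] max [0.017  0.0096 0.1028]
top part [ 0.0033975  -0.00119074  0.06451173] [-0.01451431 -0.0109653   0.06004054] [0.0169723  0.00765832 0.07195333]
shift [0.0, -0.0004, 0.0961] turn [0.1, 0.05, 0.53] goal [0.574, -0.169, 0.0645]
```

View pics/w5.png

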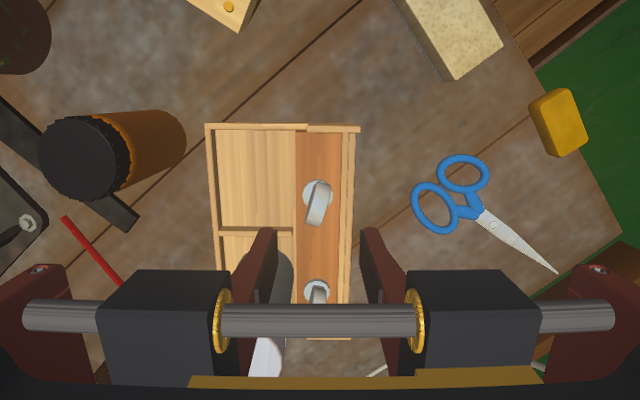

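The jar stands clear at (80,155). The long screw head, at (317,200), lies midway between the fingers. I'll descend and grip its flats.

{"op": "move_arm", "data": {"targets": [[0.5,0.0015,-0.001,0.04,0,0,0.5],[0.5,0.0015,-0.001,0.075,0,0,0.5],[0.5,0.0015,-0.001,0.093,0,0,0.5],[0.5,0.0015,-0.001,0.096,0,0,0.5],[0.5,0.0015,-0.001,0.096,0,0,0.5],[0.5,0.0015,-0.001,0.096,0,0,0.5]]}}

```text
time: 11.07
position: [0.5748, -0.1678, 0.066]
tool_rot: [179.8, 0.1, 80.0]
force: [0.0, -1.0, -0.9]
width: 0.499
grasp_force: 0.0
```

{"op": "move_arm", "data": {"targets": [[0.05,0,0,0,0,0,0],[0.05,0,0,0,0,0,0],[0.05,0,0,0,0,0,0],[0.05,0,0,0,0,0,0],[0.05,0,0,0,0,0,0],[0.05,0,0,0,0,0,0],[0.05,0,0,0,0,0,0],[0.05,0,0,0,0,0,0]], "grip_force": 45}}

```text
time: 11.73
position: [0.5743, -0.1676, 0.0655]
tool_rot: [179.8, 0.1, 80.0]
force: [-0.2, -0.0, 4.0]
width: 0.131
grasp_force: 45.0
```

{"op": "move_arm", "data": {"targets": [[0.05,0,0,-0.02,0,0,0],[0.05,0,0,-0.05,0,0,0],[0.05,0,0,-0.09,0,0,0],[0.05,0,0,-0.12,0,0,0],[0.05,0,0,-0.12,0,0,0]]}}

```text
time: 12.15
position: [0.5772, -0.1684, 0.1913]
tool_rot: [179.3, 0.1, 80.0]
force: [1.1, 0.2, 0.5]
width: 0.136
grasp_force: 45.0
```

```bash
cat >> h.py <<'E'
H=.3515*ux-.3705*uy+off*n
MI=Rzy(-n,ca)
E
python3 - <<'E'
from h import *
st,p0,M0=cur(); print(p0,st['width'],st['force'],st['qpos'].round(1))
plan(H+n*(.0205+.025+.0595),MI)
E
```

```text
[ 0.57717105 -0.1684305   0.19127002] 0.13582013033394227 [1.05998014 0.21152413 0.46452959] [-17.4  24.1  98.4  -0.   56.8  -7.4]
shift [0.14, -0.1142, 0.0429] turn [-13.56, 24.21, 3.12] goal [0.4895, -0.0109, 0.1467]
```

{"op": "move_arm", "data": {"targets": [[0.05,0.04,-0.033,0.0,0,0,0],[0.05,0.08,-0.065,0.0,-6,12,1.5],[0.05,0.14,-0.114,0.043,-13.6,24.2,3.1],[0.05,0.14,-0.114,0.043,-13.6,24.2,3.1],[0.05,0.14,-0.114,0.043,-13.6,24.2,3.1],[0.05,0.14,-0.114,0.043,-13.6,24.2,3.1],[0.05,0.14,-0.114,0.043,-13.6,24.2,3.1],[0.05,0.14,-0.114,0.043,-13.6,24.2,3.1],[0.05,0.14,-0.114,0.043,-13.6,24.2,3.1],[0.05,0.14,-0.114,0.043,-13.6,24.2,3.1]]}}

```text
time: 12.98
position: [0.4876, -0.0104, 0.1424]
tool_rot: [166.0, -24.2, 79.9]
force: [1.0, 0.4, -1.1]
width: 0.133
grasp_force: 45.0
```

```bash
python3 - <<'E'
from h import *
st,p0,M0=cur(); print(p0,st['width'],st['force'],st['qpos'].round(1),st['time'])
plan(H+n*(.0205+.025+.0595),MI)
plan(H+n*(.0205+.006+.0595),MI)
s=snap('wrist'); t=snap('top'); c=snap('scene')
for S,nm,pts in((s,'wrist',0),(t,'top',0),(c,'scene',0)):
    f=200/np.tan(np.radians(S['fov_y'])/2); I=np.linalg.inv(S['T'])
    for lab,w in(('tip',p0+M0@[0,0,.0595]),('mouth',H+.0205*n)):
        q=I[:3,:3]@w+I[:3,3]; r=q[:2]/q[2]; print(nm,lab,(r*(1+S['k1']*(r@r))*f+[S['cx'],S['cy']]).round(1))
W=np.zeros((600,800,3),np.uint8)
W[:400,:640]=s['frame']
a=cv2.resize(c['frame'][185:225,315:375],None,fx=4.9,fy=4.9,interpolation=2); W[402:402+196,:a.shape[1]]=a[:196]
a=cv2.resize(t['frame'][195:235,295:355],None,fx=4.9,fy=4.9,interpolation=2); W[402:402+196,300:300+a.shape[1]]=a[:196]
save({'frame':W},'w6.png')
E
```

```text
[ 0.4875949  -0.0104319   0.14237942] 0.1333648016238174 [ 0.96489322  0.36927004 -1.05900994] [-18.5  18.1 124.3  47.2  35.8 -44. ] 12.9833
shift [0.0017, 0.0029, -0.0033] turn [-0.4, 0.06, -0.13] goal [0.4895, -0.0109, 0.1467]
shift [0.0017, 0.003, 0.0157] turn [-0.4, 0.06, -0.13] goal [0.4955, -0.0043, 0.1299]
wrist tip [319.8 212.4]
wrist mouth [324.1 201. ]
top tip [328.4 218. ]
top mouth [325.1 214.6]
scene tip [345.2 203.2]
scene mouth [340.4 208.8]
```

View pics/w6.png

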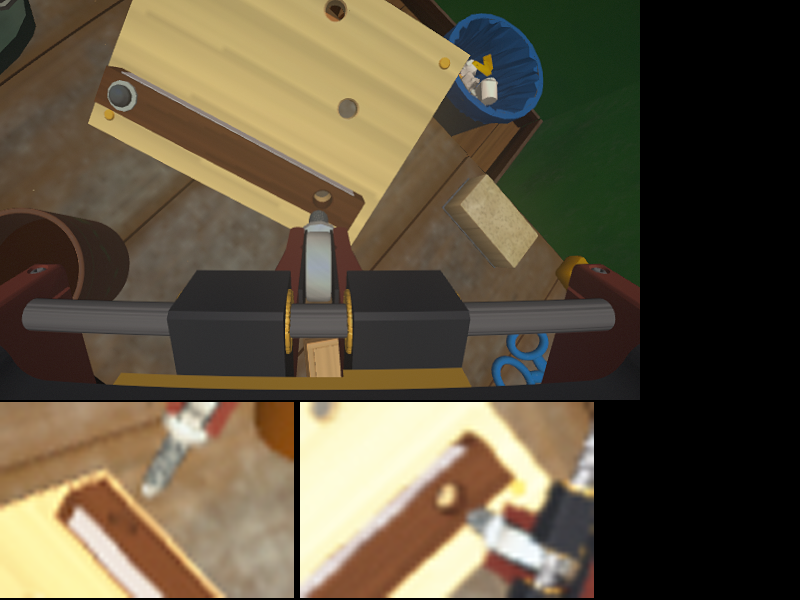

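The wrist view shows the fence hole at (322,197). The tip is near (319,212), matching its prediction, so I'll correct the hole estimate from this ray.

```bash
python3 - <<'E'
from h import *
s=snap('wrist'); t=snap('top'); c=snap('scene')
# refine: brightness profile of bar around the hole
g=cv2.cvtColor(s['frame'],cv2.COLOR_RGB2HSV)[186:210,304:340]
print((g[::2,::2,0]*1000+g[::2,::2,2]))
E0=H+.0205*n
for S,u,v,nm in((s,321.5,197,'wrist'),(t,325.0,213.7,'top'),(c,339.8,209.6,'scene')):
    d=onplane(S,u,v,E0,n)-E0; print(nm,(d@ux).round(4),(d@uy).round(4))
st,p0,M0=cur(); print(p0)
E
```

```text
Traceback (most recent call last):
OverflowError: Python integer 1000 out of bounds for uint8
```

```bash
python3 - <<'E'
from h import *
s=snap('wrist'); t=snap('top'); c=snap('scene')
g=s['frame'][186:210,304:340].astype(int).sum(2)//3
for r in g[::1,::2]: print(*r)
E0=H+.0205*n
for S,u,v,nm in((s,321.5,197,'wrist'),(t,325.0,213.7,'top'),(c,339.8,209.6,'scene')):
    d=onplane(S,u,v,E0,n)-E0; print(nm,(d@ux).round(4),(d@uy).round(4))
st,p0,M0=cur(); print(p0)
E
```

```text
70 70 70 71 71 71 69 69 70 70 72 71 71 72 71 65 106 136
70 70 69 70 71 71 71 70 69 70 69 71 71 72 71 70 64 106
69 69 71 71 71 70 71 71 69 69 70 70 71 71 71 70 70 65
69 70 70 71 70 71 71 72 72 66 66 67 70 71 70 70 71 69
68 70 68 70 71 71 72 72 66 61 64 61 63 69 71 71 71 71
68 68 69 70 70 71 70 66 68 76 80 76 65 62 70 71 71 71
68 69 69 69 69 70 69 63 83 90 90 90 82 60 66 70 70 71
70 68 68 68 68 70 64 80 91 88 89 89 87 77 59 70 70 70
69 70 68 69 69 68 63 91 89 88 88 89 87 97 61 66 69 70
71 70 68 70 69 65 88 98 87 87 88 88 90 107 83 64 68 69
70 70 70 68 69 61 99 114 95 85 86 90 108 109 114 60 69 68
70 71 72 69 70 60 87 121 118 111 108 112 120 110 111 61 71 69
67 69 70 71 69 60 72 124 129 130 127 127 120 108 73 59 72 70
65 68 70 71 69 61 58 115 128 130 130 127 122 90 51 59 73 71
65 66 67 69 71 61 54 86 125 133 132 130 120 65 53 59 71 72
65 65 65 66 69 63 54 59 97 119 125 114 91 54 52 61 69 71
65 64 65 65 67 62 54 57 61 84 93 78 55 56 52 64 71 70
65 65 65 66 66 63 52 58 58 59 59 58 58 56 53 67 71 70
67 64 64 64 66 65 55 58 60 59 60 59 58 55 55 68 70 70
66 66 65 65 65 65 60 57 59 59 58 59 58 55 62 68 69 71
67 68 65 66 65 65 65 57 59 59 61 59 56 56 66 68 69 69
67 68 67 66 66 64 66 63 57 59 58 57 55 62 69 69 68 69
65 67 66 67 65 65 66 64 61 58 57 57 60 69 69 70 70 69
104 64 68 67 66 66 64 66 64 63 61 62 67 71 71 69 69 68
wrist 0.0013 0.0049
top 0.0017 -0.0012
scene 0.0039 0.0016
[ 0.48595135 -0.00975729  0.14176888]
```

```bash
python3 - <<'E'
from h import *
s=snap('wrist'); E0=H+.0205*n
d=onplane(s,324,199.2,E0,n)-E0; print('wrist',(d@ux).round(4),(d@uy).round(4))
st,p0,M0=cur(); print(p0,st['dq'].round(2))
plan(H+.001*ux+.001*uy+n*(.0205+.006+.0595),MI)
E
```

```text
wrist 0.0005 0.0026
[ 0.48591843 -0.00974191  0.14175692] [-0.05  0.06  0.07  0.11 -0.04 -0.  ]
shift [0.0029, 0.0045, 0.0154] turn [-0.48, -0.01, -0.2] goal [0.4953, -0.0029, 0.1303]
```

{"op": "move_arm", "data": {"targets": [[0.05,0.003,0.0045,0.008,-0.5,0,-0.2],[0.05,0.003,0.0045,0.0155,-0.5,0,-0.2],[0.05,0.003,0.0045,0.0155,-0.5,0,-0.2],[0.05,0.003,0.0045,0.0155,-0.5,0,-0.2],[0.05,0.003,0.0045,0.0155,-0.5,0,-0.2]]}}

```text
time: 13.9
position: [0.4951, -0.0028, 0.1301]
tool_rot: [165.5, -24.2, 80.1]
force: [0.2, 0.6, -1.5]
width: 0.136
grasp_force: 45.0
```

```bash
cat > chk.py <<'E'
from h import *
st,p0,M0=cur(); H2=H+.001*ux+.0015*uy
tip=p0+M0@[0,0,.0595]; d=tip-H2
print(p0,'tip rel hole x,y,height over fence',(d@ux).round(4),(d@uy).round(4),(d@n-.0205).round(4),'F(ux,uy,n)',[(st['force']@k).round(1) for k in(ux,uy,n)],st['width'],'tilt',np.degrees(np.arccos(-M0[:,2]@n)).round(2))
plan(H2+n*(.0205+.006+.0595),MI)
print('ux,uy in tool',(M0.T@ux).round(2),(M0.T@uy).round(2))
E
python3 chk.py; python3 - <<'E'
from h import *
s=snap('wrist'); g=cv2.cvtColor(s['frame'],cv2.COLOR_RGB2GRAY); st,p0,M0=cur()
S=s;f=200/np.tan(np.radians(S['fov_y'])/2); I=np.linalg.inv(S['T'])
for w in(p0+M0@[0,0,.0595],H+.001*ux+.0015*uy+.0205*n):
    q=I[:3,:3]@w+I[:3,3]; r=q[:2]/q[2]; print((r*(1+S['k1']*(r@r))*f+[S['cx'],S['cy']]).round(1))
for r in g[190:222,300:344:2]: print(*r)
E
```

```text
[ 0.49507984 -0.00277001  0.13007007] tip rel hole x,y,height over fence -0.0002 -0.0002 0.0058 F(ux,uy,n) [np.float64(-0.3), np.float64(0.3), np.float64(-1.6)] 0.13621940105882172 tilt 0.02
shift [0.0003, -0.0001, -0.0002] turn [-0.02, -0.01, -0.01] goal [0.495, -0.0026, 0.1303]
ux,uy in tool [0.87 0.49 0.  ] [ 0.49 -0.87  0.  ]
[320.  212.5]
[319.7 209.5]
72 71 73 74 74 74 75 75 74 73 68 117 138 125 126 128 138 155 166 165 164 163
73 73 71 73 74 73 75 75 76 74 73 68 120 144 124 126 124 134 165 167 165 164
74 72 72 72 73 73 75 74 75 75 75 72 74 126 144 123 127 129 146 164 166 165
74 73 74 73 72 73 73 73 74 75 74 75 72 72 132 142 123 126 128 146 164 166
73 74 73 73 72 72 72 73 74 74 75 75 75 70 82 135 144 124 126 128 146 165
73 75 74 75 73 71 71 72 73 74 75 74 75 74 70 89 136 142 124 126 129 146
73 74 73 73 73 74 72 72 73 74 73 75 75 75 74 68 89 135 142 123 127 127
74 73 74 74 74 74 74 72 73 73 74 74 74 75 74 73 68 90 136 135 124 126
72 72 74 73 75 74 74 73 72 72 72 74 74 74 73 75 74 68 89 128 135 124
71 73 72 73 74 75 74 73 68 65 66 70 74 73 75 75 74 73 69 87 128 135
72 71 72 73 73 
[... 785 characters left out ...]
2 91 59 56 55 69 74 73 74 74 72 71
67 68 69 70 64 55 67 84 87 89 91 85 71 55 56 69 73 73 74 74 73 72
67 67 67 68 65 54 75 86 91 86 85 91 78 59 59 70 73 73 73 74 74 74
67 68 66 68 67 62 79 85 91 90 89 90 79 68 64 70 73 73 73 72 73 74
68 67 67 67 66 70 79 88 85 98 89 86 80 73 68 70 71 72 73 72 73 74
67 67 68 67 67 74 79 94 88 92 85 92 79 74 70 72 72 72 73 72 73 73
69 69 66 68 67 74 78 87 94 90 86 88 78 75 71 71 71 71 72 72 73 72
70 69 68 67 67 71 81 82 87 90 83 85 79 75 70 71 71 71 72 72 73 72
69 69 68 68 67 74 80 86 85 87 87 90 79 75 70 73 71 71 71 71 72 73
66 69 69 69 68 73 77 86 84 94 98 87 77 76 70 72 72 71 71 71 72 72
111 66 70 70 65 84 90 100 105 114 115 107 92 74 71 72 71 72 69 72 72 71
```

{"op": "move_arm", "data": {"targets": [[0.05,0,0,0.008,0,0,0],[0.05,0,0,0.016,0,0,0],[0.05,0,0,0.024,0,0,0],[0.05,0,0,0.024,0,0,0]]}}

```text
time: 14.28
position: [0.5026, 0.0062, 0.1075]
tool_rot: [165.6, -24.2, 80.1]
force: [-0.6, 0.4, -0.1]
width: 0.135
grasp_force: 45.0
```

```bash
python3 chk.py
```

```text
[0.50257868 0.00616592 0.1075222 ] tip rel hole x,y,height over fence -0.0005 0.0003 -0.0196 F(ux,uy,n) [np.float64(-0.2), np.float64(0.7), np.float64(-0.0)] 0.13493066020289984 tilt 0.09
shift [0.0003, 0.0004, -0.0256] turn [-0.09, -0.01, -0.03] goal [0.495, -0.0026, 0.1303]
ux,uy in tool [ 0.87  0.49 -0.  ] [ 0.49 -0.87  0.  ]
```

{"op": "move_arm", "data": {"targets": [[0.05,0,0,0.006,0,0,0],[0.05,0,0,0.012,0,0,0],[0.05,0,0,0.018,0,0,0],[0.05,0,0,0.022,0,0,0],[0.05,0,0,0.022,0,0,0]]}}

```text
time: 14.7
position: [0.5097, 0.0136, 0.0888]
tool_rot: [165.6, -24.2, 80.1]
force: [0.0, -0.4, -1.5]
width: 0.135
grasp_force: 45.0
```

```bash
python3 chk.py
```

```text
[0.50970059 0.01358073 0.0887766 ] tip rel hole x,y,height over fence -0.0002 -0.0 -0.041 F(ux,uy,n) [np.float64(-1.0), np.float64(-0.3), np.float64(-1.2)] 0.13513808731201732 tilt 0.04
shift [0.0002, -0.0, -0.047] turn [-0.04, -0.01, -0.02] goal [0.495, -0.0026, 0.1303]
ux,uy in tool [ 0.87  0.49 -0.  ] [ 0.49 -0.87  0.  ]
```

{"op": "move_arm", "data": {"targets": [[0.05,0,0,0.004,0,0,0],[0.05,0,0,0.006,0,0,0],[0.05,0,0,0.007,0,0,0],[0.05,0,0,0.0075,0,0,0],[0.05,0,0,0.0075,0,0,0],[0.05,0,0,0.0075,0,0,0]]}}

```text
time: 15.2
position: [0.5123, 0.0158, 0.0832]
tool_rot: [165.5, -24.2, 80.1]
force: [-0.3, -0.1, -0.8]
width: 0.134
grasp_force: 45.0
```

```bash
python3 chk.py
```

```text
[0.51228356 0.01575218 0.08315129] tip rel hole x,y,height over fence 0.0001 -0.0006 -0.0475 F(ux,uy,n) [np.float64(-0.6), np.float64(0.1), np.float64(-0.6)] 0.13389360659503066 tilt 0.04
shift [0.0002, -0.0005, -0.0535] turn [0.04, -0.01, -0.01] goal [0.495, -0.0026, 0.1303]
ux,uy in tool [0.87 0.49 0.  ] [ 0.49 -0.87 -0.  ]
```

Nearly seated, so I'll press on until there's contact.

{"op": "move_arm", "data": {"targets": [[0.05,0,0,0.001,0,0,0],[0.05,0,0,0.002,0,0,0],[0.05,0,0,0.002,0,0,0],[0.05,0,0,0.002,0,0,0]]}}

```text
time: 15.53
position: [0.5126, 0.016, 0.0827]
tool_rot: [165.4, -24.3, 80.1]
force: [-13.2, -8.9, 25.9]
width: 0.133
grasp_force: 45.0
```

```bash
python3 chk.py
```

```text
[0.51256506 0.01597044 0.08270666] tip rel hole x,y,height over fence 0.0003 -0.0007 -0.0481 F(ux,uy,n) [np.float64(-1.4), np.float64(3.8), np.float64(30.1)] 0.13319303481712483 tilt 0.13
shift [0.0001, -0.0005, -0.0541] turn [0.13, -0.03, 0.02] goal [0.495, -0.0026, 0.1303]
ux,uy in tool [0.87 0.49 0.  ] [ 0.49 -0.87 -0.  ]
```

{"op": "move_arm", "data": {"targets": [[0.133,0,0,-0.0015,0,0,0],[0.4,0,0,-0.0015,0,0,0],[0.4,0,0,-0.0015,0,0,0],[0.4,0,0,-0.0015,0,0,0],[0.4,0,0,-0.0015,0,0,0],[0.4,0,0,-0.0015,0,0,0]]}}

```text
time: 16.03
position: [0.5124, 0.0161, 0.0824]
tool_rot: [165.5, -24.2, 80.1]
force: [-1.1, 0.1, -0.4]
width: 0.394
grasp_force: 0.0
```

{"op": "move_arm", "data": {"targets": [[0.5,0,0,-0.02,0,0,0],[0.5,0,0,-0.05,0,0,0],[1,0,0,-0.09,0,0,0],[1,0,0,-0.13,0,0,0],[1,0,0,-0.13,0,0,0]]}}

```text
time: 16.45
position: [0.4728, -0.0316, 0.2026]
tool_rot: [165.0, -24.1, 80.2]
force: [1.5, -0.2, 0.1]
width: 0.691
grasp_force: 0.0
```

```bash
python3 - <<'E'
from h import *
st,p0,M0=cur(); print(p0,st['force'],st['width'],st['qpos'].round(1))
s=snap('wrist'); P=s['P']; d=P-H; h=d@n; r=np.hypot(d@ux,d@uy)
m=(r<.02)&(h>.02)&(h<.09); print('screw head pts',m.sum(),'max h over plate',np.nanmax(h[m]),'collar-plane h of ring:',np.nanmedian(h[m&(h<.035)]), 'mean x,y',(d[m]@ux).mean(),(d[m]@uy).mean())
plan(jarB+up*.2,MJ)
c=snap('scene');Q=c['P'];m=(abs(Q[...,2]-.118)<.006)&(np.hypot(Q[...,0]-.43,Q[...,1]+.105)<.05)
cs=max(cv2.findContours(m.astype(np.uint8),0,1)[0],key=cv2.contourArea)[:,0]
print(cv2.minEnclosingCircle(np.array([onplane(c,*q,[0,0,.118],up)[:2] for q in cs.astype(float)],np.float32)))
E
```

```text
[ 0.47279084 -0.03157414  0.20261563] [ 1.48953208 -0.24538356  0.13751756] 0.6909656363234986 [-22.1  10.3 123.4  40.2  43.  -38.3]
screw head pts 1128 max h over plate 0.06710740563956799 collar-plane h of ring: 0.02125245756509505 mean x,y 0.002257139790649309 0.0017493850954287073
shift [-0.0735, -0.0201, -0.0389] turn [30.58, -7.37, -91.07] goal [0.43, -0.105, 0.2]
((0.4340108036994934, -0.1032247319817543), 0.02848382107913494)
```

The head top sits 67 mm above the plate (65.5 expected), so the screw is seated. Now the jar goes back.

{"op": "move_arm", "data": {"targets": [[1,-0.0735,-0.02,-0.039,30.6,-7.4,-91.1],[1,-0.0735,-0.02,-0.039,30.6,-7.4,-91.1],[1,-0.0735,-0.02,-0.039,30.6,-7.4,-91.1],[1,-0.0735,-0.02,-0.039,30.6,-7.4,-91.1],[1,-0.0735,-0.02,-0.039,30.6,-7.4,-91.1],[1,-0.0735,-0.02,-0.039,30.6,-7.4,-91.1],[1,-0.0735,-0.02,-0.039,30.6,-7.4,-91.1],[1,-0.0735,-0.02,-0.039,30.6,-7.4,-91.1],[1,-0.0735,-0.02,-0.039,30.6,-7.4,-91.1],[1,-0.0735,-0.02,-0.039,30.6,-7.4,-91.1]]}}

```text
time: 17.38
position: [0.4286, -0.1026, 0.1952]
tool_rot: [172.9, -3.9, 147.4]
force: [-0.2, -0.1, 0.1]
width: 1.001
grasp_force: 0.0
```

```bash
python3 - <<'E'
from h import *
st,p0,M0=cur(); print(p0,st['qpos'].round(1)); plan(jarB+up*.18,MJ)
E
```

```text
[ 0.42859951 -0.10263427  0.19516632] [-20.5  12.  116.3   9.5  54.4 -83.3]
shift [-0.0035, -0.0031, 0.0147] turn [7.76, -2.47, -22.93] goal [0.43, -0.105, 0.18]
```

{"op": "move_arm", "data": {"targets": [[1,-0.0035,-0.003,0.014,7.8,-2.5,-22.9],[1,-0.0035,-0.003,0.014,7.8,-2.5,-22.9],[1,-0.0035,-0.003,0.014,7.8,-2.5,-22.9],[1,-0.0035,-0.003,0.014,7.8,-2.5,-22.9],[1,-0.0035,-0.003,0.014,7.8,-2.5,-22.9],[1,-0.0035,-0.003,0.014,7.8,-2.5,-22.9]]}}

```text
time: 17.88
position: [0.43, -0.1052, 0.1817]
tool_rot: [179.9, 0.1, 169.6]
force: [0.1, 0.1, -0.6]
width: 1.0
grasp_force: 0.0
```

```bash
python3 - <<'E'
from h import *
st,p0,M0=cur(); print(p0,st['qpos'].round(1)); plan(jarB+up*.0655,MJ)
E
```

```text
[ 0.43003714 -0.10519557  0.18167742] [-1.530e+01  1.240e+01  1.176e+02  1.000e-01  4.990e+01 -9.500e+01]
shift [0.0002, 0.0001, 0.1162] turn [0.06, 0.07, -0.52] goal [0.43, -0.105, 0.0655]
```

{"op": "move_arm", "data": {"targets": [[1,0,0,0.04,0,0,-0.5],[1,0,0,0.08,0,0,-0.5],[1,0,0,0.11,0,0,-0.5],[1,0,0,0.116,0,0,-0.5],[1,0,0,0.116,0,0,-0.5]]}}

```text
time: 18.3
position: [0.4291, -0.1059, 0.0649]
tool_rot: [180.0, -0.1, 170.0]
force: [0.1, -0.5, 0.6]
width: 0.997
grasp_force: 0.0
```

{"op": "move_arm", "data": {"targets": [[0.5,0,0,0,0,0,0],[0.5,0,0,0,0,0,0],[0.5,0,0,0,0,0,0],[0.5,0,0,0,0,0,0],[0.5,0,0,0,0,0,0],[0.5,0,0,0,0,0,0],[0.5,0,0,0,0,0,0],[0.5,0,0,0,0,0,0]], "grip_force": 30}}

```text
time: 18.97
position: [0.4315, -0.1062, 0.0675]
tool_rot: [-180.0, 0.3, 170.2]
force: [-0.6, 1.5, 9.1]
width: 0.654
grasp_force: 29.9
```

{"op": "move_arm", "data": {"targets": [[0.5,0,0,-0.02,0,0,0],[0.5,0,0,-0.05,0,0,0],[0.5,0,0,-0.07,0,0,0],[0.5,0,0,-0.07,0,0,0],[0.5,0,0,-0.07,0,0,0]]}}

```text
time: 19.38
position: [0.4309, -0.1061, 0.1372]
tool_rot: [-180.0, 0.3, 170.2]
force: [0.8, -0.0, -3.6]
width: 0.653
grasp_force: 29.9
```

```bash
python3 - <<'E'
from h import *
st,p0,M0=cur(); print(p0,st['width'],st['force']); plan(jar+up*.1355,MJ); plan(jar+up*.071,MJ)
E
```

```text
[ 0.43093894 -0.10611425  0.13723175] 0.6533050087915273 [ 0.78645271 -0.03633546 -3.6483529 ]
shift [-0.0969, -0.0385, 0.0023] turn [-0.03, 0.32, 0.07] goal [0.5198, -0.1606, 0.1355]
shift [-0.0965, -0.0385, 0.0668] turn [-0.03, 0.32, 0.07] goal [0.5198, -0.1606, 0.071]
```

{"op": "move_arm", "data": {"targets": [[0.5,-0.035,-0.014,0,0,0,0],[0.5,-0.07,-0.028,0,0,0,0],[0.5,-0.097,-0.039,0,0,0,0],[0.5,-0.097,-0.039,0,0,0,0],[0.5,-0.097,-0.039,0.03,0,0,0],[0.5,-0.097,-0.039,0.055,0,0,0],[0.5,-0.097,-0.039,0.063,0,0,0],[0.5,-0.097,-0.039,0.064,0,0,0],[0.5,-0.097,-0.039,0.064,0,0,0]]}}

```text
time: 20.13
position: [0.518, -0.1603, 0.0712]
tool_rot: [180.0, -0.0, 170.2]
force: [0.3, -0.5, -3.2]
width: 0.649
grasp_force: 29.9
```

{"op": "move_arm", "data": {"targets": [[1,0,0,0,0,0,0],[1,0,0,0,0,0,0],[1,0,0,0,0,0,0],[1,0,0,0,0,0,0],[1,0,0,0,0,0,0],[1,0,0,-0.04,0,0,0],[1,0,0,-0.08,0,0,0],[1,0,0,-0.12,0,0,0],[1,0,0,-0.16,0,0,0]]}}

```text
time: 20.88
position: [0.5186, -0.1608, 0.2346]
tool_rot: [-180.0, 0.1, 170.2]
force: [0.1, 0.2, -0.4]
width: 1.002
grasp_force: 0.0
```

```bash
python3 - <<'E'
from h import *
st,p0,M0=cur(); print(p0,st['width'],st['force'],st['time'])
t=snap('top');s=snap('scene')
for S,nm in((t,'top'),(s,'scene')):
    P=S['P']
    for lab,z,xy in(('jar',.124,(.5198,-.1606)),('can',.136,(.503,-.258))):
        m=(abs(P[...,2]-z)<.006)&(np.hypot(P[...,0]-xy[0],P[...,1]-xy[1])<.06)
        if not m.any(): print(nm,lab,'hidden'); continue
        cs=max(cv2.findContours(m.astype(np.uint8),0,1)[0],key=cv2.contourArea)[:,0]
        w=np.array([onplane(S,*q,[0,0,z],[0,0,1])[:2] for q in cs.astype(float)],np.float32)
        print(nm,lab,cv2.minEnclosingCircle(w),P[m][:,2].std())
    d=P-H; h=d@n; r=np.hypot(d@ux,d@uy); m=(r<.025)&(h>.03)&(h<.09)
    print('screw',m.sum(),np.nanmax(h[m]) if m.any() else None,(d[m]@ux).mean(),(d[m]@uy).mean())
    # short screw
    q=scr-.104*cb; m=(P[...,2]>.06)&(P[...,2]<.1)&(np.hypot(P[...,0]-q[0],P[...,1]-q[1])<.03); print('short',m.sum(),P[m].mean(0) if m.any() else None)
E
```

```text
[ 0.518583   -0.16079347  0.23459824] 1.0021872804557306 [ 0.11989624  0.24613113 -0.42345967] 20.8833
top jar ((0.5124727487564087, -0.15616577863693237), 0.027864445000886917) 0.001728938633117931
top can hidden
screw 95 0.06830134633683026 0.0025645018353583553 0.0003777111821966993
short 0 None
scene jar ((0.5129272937774658, -0.15567058324813843), 0.02930774912238121) 0.0017878771922541926
scene can ((0.5030491352081299, -0.2562861740589142), 0.0328451432287693) 0.001963147192138563
screw 78 0.06563721000855882 0.007675502234311966 0.0024871464578802437
short 28 [ 0.56204657 -0.2621309   0.07226441]
```

```bash
python3 -c "
from station import ctrl
print(ctrl.finish_job())"
```

```text
the job is handed in; nothing more can be done
None
```

The job is handed in at about 21 s: the fence is square over the lowest index hole and locked by the long thumbscrew with its collar seated. The jar, the only container I lifted, is back in its bay about 7 mm from where it began; the hand-in gave no verdict.

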